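# Bond the block to a lens in the hand blocker

## Robot

A 7-joint arm with a two-finger parallel gripper is mounted at the origin on the work surface. World frame = base frame: x ahead of the robot, y to its left, z up, the work surface at z = 0. Lengths are in m, angles in rad, forces in N, time in s.
With the tool pointing down it reaches from about 0.425 to 0.875 m from the base axis. Payload 4.7 kg.
Tool frame: the origin (TCP) lies midway between the tips of the shut fingers; the grasp point (between the pads) lies 19 mm behind it; z points along the fingers, y is the line along which they close (so a half turn about z gives the same grasp; the last joint's range is limited). The gripper opens to 87 mm and grips with 3 to 60 N. Pads are 19 mm wide; open, the fingers measure 117 mm over their backs; the gripper's body (75 mm by 190 mm) begins 51 mm behind the grasp point.
Start: joints at [-1.208, 0.321, -0.07, 1.45, 0.023, 1.371, -0.057], TCP at [0.222, 0.611, 0.223] pointing down, gripper open.
Joint ranges: [-2.86, 2.86], [-0.3, 2.09], [-1.38, 1.24], [0.06, 2.45], [-1.56, 4.7], [0.09, 2.05], [-2.69, 2.69]. Speed limits (rad/s): [2.57, 2.57, 3.14, 3.14, 3.14, 3.14, 3.14].

## Interface

Orientations are given as a rotation vector (axis times angle).
In Python, from bench import ctrl gives the robot as it stands. The module is installed in compiled form; this text tells all that it offers.
- The arm moves only by the tool carry_out, never from a script. Its argument "steps" is a list of rows, each a list of 7 numbers: the turn, a rotation vector about the world's x, y, z in degrees, then the shift along the world's x, y, z in cm, then the opening, from 0 (shut) to 1 (fully open). A call has 1 to 12 rows; each row is the pose to reach, as a shift and turn from the pose commanded when the call began; what a row does not reach only later rows make up. A row lasts 1/10 s, in which the tool goes at most 50 mm and 8.59 degrees, less where a joint would pass 70% of its speed; a pose out of reach is approached as far as the arm can. A call with a gripper value outside its range is refused whole. The fingers move at their own pace and stop on an object; "squeeze" is the grip in N (left out, the last holds). Time passes only in rows, so rows that repeat a pose let the fingers close. It gives the time, the measured TCP pose, the force, the opening and the grip force at its end, in the units of the state.
- ctrl.get_state(): the state, without advancing time (a new reading comes with each control period).
- ctrl.get_image(name): name is "side" or "top"; returns a dict with "pixels" (384x512x3 uint8, red, green, blue), "camera_matrix" (3x3 intrinsics, pixels), "k1" (the pictures are not rectified: a ray, as slopes to the right and down, at radius r is drawn at 1 + k1 r^2 times it, then the intrinsics apply), "cam_to_world" (4x4, takes a point from camera to world coordinates). Camera axes: x right, y down, z forward; pixel columns grow to the right and rows downward; lengths in m; the calibration is good to about 2 mm. A picture is of the moment at which its call begins. There is no depth.
- ctrl.close_job(): hands the job in; it is judged then, once.
The state is a dict: "time": time; "joint_positions": joint angles; "qd": joint speeds; "joint_torque": joint torques, N m; "position": TCP position; "tool_rot": TCP orientation; "ft_force": force on the tool from outside, world axes, zero at the start; "torque": the same for the moment, N m; "grip_width": opening from 0.0 (shut) to 1.0 (fully open); "grip_force": force on a finger pad.
Only numpy, scipy, OpenCV 4.12 (cv2) and the standard library are available. Lean on these libraries where they do the work, as an engineer would, in place of code of your own. Each camera call takes 0.05 s, during which the arm holds its last target. There are 200 camera calls.

## Task

The lens on the hand blocker has its block only tacked on. Pull the blocker's lever until its ram bears firmly on the block (about 40 N there, which takes about 10 N at the knob over and above the lever's own spring), keep it pressed for two seconds to bond the pad, then ease the lever back up to rest without ever letting it spring back. Also slide the lid of the pad box fully shut to keep dust off the sticky pads, leave the lens lying on its stage, and do not disturb the other things on the bench.

Things in the scene. Friction and masses are not known exactly. Their poses are not given: they have to be found in the camera images.
- blocker: Grey cast hand lens blocker, bolted down: base 240 x 180 x 30 mm, a column at its rear, a head (top 215 mm high) that overhangs the lens stage and guides a vertical steel ram; the ram's upper end stands 265 mm high at rest. The lever is on its right side (blocker -y). Origin: centre of the base's underside; x to the rear, away from the operator, y left, z up.
- ram_guide (a point): Fixed point on the ram's axis, at the lower mouth of its guide, 152 mm above the bench. The ram ends in a flat rubber nose, 30 mm across. With the lever at rest the nose's underside is 120 to 130 mm above the bench: it is screwed in or out by hand and its setting is not known, so contact with the block must be felt (25 to 43 mm of ram travel).
- press_lever (a joint): Lever angle, rad: 0 at rest (leans 0.45 rad to the rear of upright), grows as the knob is pulled forward (blocker -x) and down; stop 1.35. Drives the ram down 40 mm per rad; the nose meets the block at 0.62 to 1.08. A return spring always pulls it to 0: about 4 N at the knob near rest, smoothly up to about 8 N. Let go, it flies back (over 1.5 rad/s is a fault), except from 0.02 rad or less.
- knob (a point): Centre of the black ball knob (36 mm diameter) at the end of the 12 mm lever rod, 160 mm from the pivot. Moves on a circle in the blocker's x-z plane about point pivot. About 314 mm high at rest. Free on all sides: can be hooked from behind or loosely caged from above (clamped hard it may slip). Once the nose bears on the block, each further newton along the path puts 4 N on the block.
- pivot (a point): Point on the lever's hinge axis (the blocker's y axis direction) in the plane of the knob's circle: at x = 0, y = -72 mm, z = 170 mm in the blocker's frame. Fixed.
- stage: Lens stage under the ram: round aluminium plate 88 mm across with a white centring dial and three rubber pins; fixed, but its height is set 0 to 8 mm up from job to job. Origin on the ram's axis; the pins' tops, on which the lens lies, are 30 mm above the origin.
- lens: Loose clear lens blank, 70 mm across, 11 mm thick at the middle, with a grey block (25 mm across, its top 27 mm above the lens's underside) tacked on its middle by a sticky pad; lies on the stage's pins. Over 20 N on the block bonds it; over 70 N cracks the lens. Origin: centre of the lens's underside; z up.
- pad_box: Grey box of blocks and sticky pads, 150 x 100 mm, 46 mm high, fixed to the bench; left or right of the blocker. Origin: centre of its underside; x along the lid's slide, from the open front to the high rear wall.
- pad_lid (a joint): How far the white flat slide lid of the pad box stands open, in m: 0 shut against the rear stop, up to 0.10 drawn out at the front (box -x). It closes along box +x against about 2.5 N of friction and stays where it is left.
- lid_ridge (a point): Centre of the finger ridge on the slide lid: a bar 60 mm long across the slide (box y), 14 mm thick, standing 22 mm up from the lid; this point is 53.5 mm above the bench, the ridge's top 64.5 mm, the lid's face 42.5 mm; the box's walls are 46 mm high. With the lid shut it is 35 mm to the rear of the box's centre.
- job_tray: Grey open job tray, 190 x 140 x 32 mm, on the other side of the blocker from the pad box; leave it. Origin: centre of its underside.
- glasses: Folded black spectacles, about 135 x 45 x 12 mm, lying in the job tray; leave them. Origin: underside centre.
- cleaner: Lens cleaner bottle, 52 mm diameter, 150 mm high, standing at the left of the bench; leave it. Origin: centre of its underside.
- screwdriver: Screwdriver, 160 mm long, lying at the right of the bench; leave it.
Mind the look-alikes: they are no part of the job. Of the things that look like the pad_box, the larger one is meant. There is more than one size of the lens; the one meant has the size given above.

How it is judged:
By the outcome, as a careful person would: the job done as asked, in the order asked, and still so for the second after the job is handed in, with the robot touching nothing.
It also fails if it takes over 72 s, if anything falls off the work surface, if the arm or the gripper's body presses on something with over 40 N, if the wrist force passes 120 N, or if a joint passes its speed limit or range.

## Working session

There is one attempt and no reset: what is moved stays moved. The work goes in short steps, Python scripts to look and compute and a tool call to move; the robot and the scene stay as the last step left them, time stands still between calls to the robot, and variables do not carry over. Pictures are saved under pics/ and viewed, at most 10 in all, crops included, and the job is handed in when it is done.

Besides the shell and the picture viewer there is one more tool, called after "Call:" as name(argument=value, ...), one argument or row to a line, values as JSON. carry_out: Moves the arm, as the interface text tells. Its arguments: {"type":"object","properties":{"steps":{"type":"array","items":{"type":"array","items":{"type":"number"}}},"squeeze":{"type":"number"}},"required":["steps"]}

```bash
mkdir -p pics
cat > h.py <<'E'
import numpy as np, cv2, pickle
from bench import ctrl
def grab(n):
    d=ctrl.get_image(n); pickle.dump(d,open(f'{n}.pkl','wb')); return d
def load(n): return pickle.load(open(f'{n}.pkl','rb'))
def ray(d,u,v):
    K=np.array(d['camera_matrix']);k=d['k1'];T=np.array(d['cam_to_world'])
    p=cv2.undistortPoints(np.array([[[u,v]]],float),K,np.array([k,0,0,0,0.]))[0,0]
    r=T[:3,:3]@np.array([p[0],p[1],1]); return T[:3,3],r/np.linalg.norm(r)
def plane(d,u,v,z):
    o,r=ray(d,u,v); return o+r*(z-o[2])/r[2]
def proj(d,P):
    T=np.linalg.inv(d['cam_to_world']);c=T[:3,:3]@np.array(P)+T[:3,3]
    K=np.array(d['camera_matrix']);x,y=c[0]/c[2],c[1]/c[2];s=1+d['k1']*(x*x+y*y)
    return K[0,0]*x*s+K[0,2],K[1,1]*y*s+K[1,2]
def tri(d1,p1,d2,p2):
    a,r=ray(d1,*p1);b,s=ray(d2,*p2)
    t=np.linalg.lstsq(np.c_[r,-s],b-a,rcond=None)[0]
    A=a+r*t[0];B=b+s*t[1];return (A+B)/2,np.linalg.norm(A-B)
E
python3 - <<'E'
from h import *
for n in('side','top'):
    d=grab(n);cv2.imwrite(f'pics/{n}0.png',cv2.resize(d['pixels'][:,:,::-1],(800,600),interpolation=cv2.INTER_CUBIC))
    print(n,np.round(d['cam_to_world'],3).tolist(),np.round(d['camera_matrix'],1).tolist(),d['k1'])
s=ctrl.get_state();print(s['time'],s['position'],s['tool_rot'],s['ft_force'],s['grip_width'])
E
```

```text
side [[0.96, -0.189, 0.205, 0.297], [-0.279, -0.6, 0.75, -0.958], [-0.019, -0.777, -0.629, 1.027], [0.0, 0.0, 0.0, 1.0]] [[429.0, 0.0, 256.5], [0.0, 429.0, 194.3], [0.0, 0.0, 1.0]] -0.10163165877758788
top [[0.003, -0.998, 0.059, 0.475], [-1.0, -0.004, -0.02, 0.015], [0.02, -0.059, -0.998, 1.558], [0.0, 0.0, 0.0, 1.0]] [[436.2, 0.0, 259.7], [0.0, 436.2, 193.6], [0.0, 0.0, 1.0]] 0.04401704106246676
0.1 [0.2220459  0.6103357  0.22152499] [-5.45062245e-01 -3.09375927e+00  2.87343189e-03] [ 0.1978392   0.10891117 -0.43401382] 0.9990546350120999
```

View pics/side0.png

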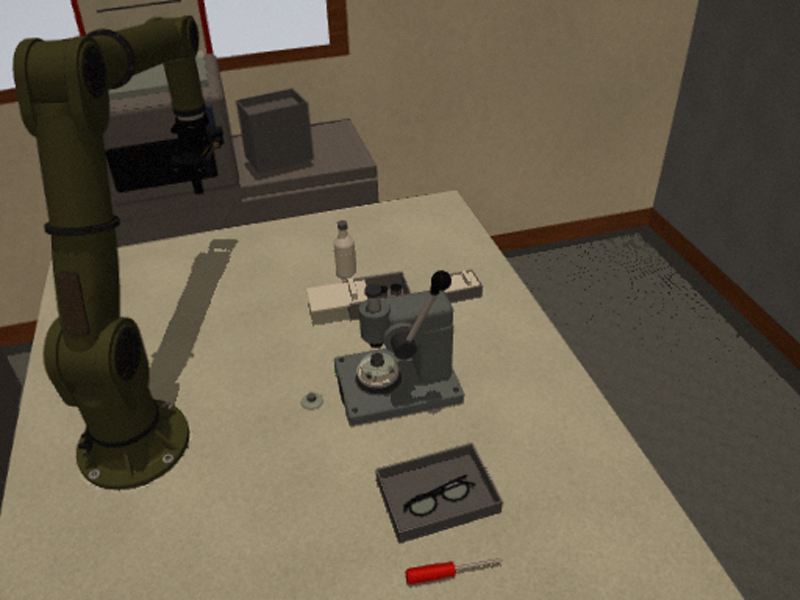

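View pics/top0.png

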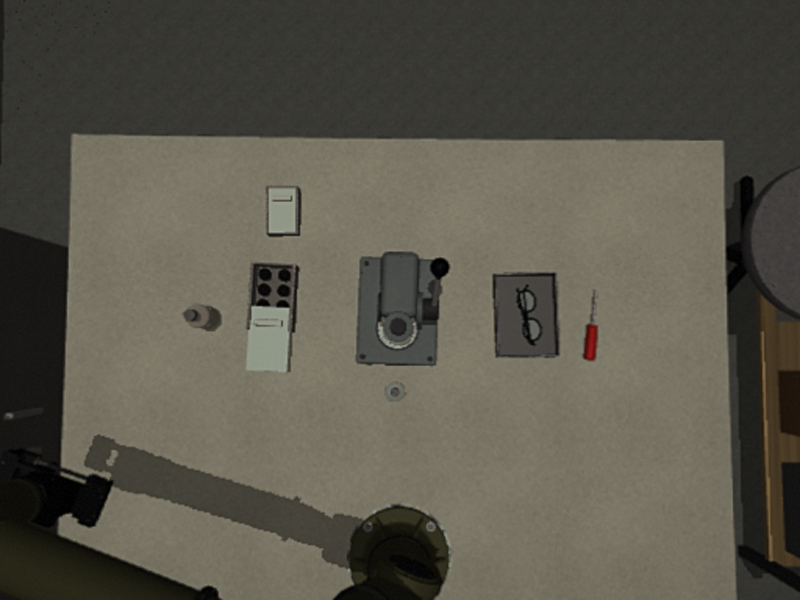

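Side view: the knob is at (441,280), the ram and stage at about (377,370), and the pad box with its open lid at about (345,295). Top view: the knob is at (440,267), the blocker at about (398,310), the open pad box at (272,317) with its ridge at (268,322), a small shut box at (283,210), and a small loose lens at (395,391).

The pad box candidates are (272,317) and (283,210); the first is larger and open, so it fits. The lens candidates are the one on the stage at (398,327) and the small one at (395,391); the one on the stage fits.

Run:
```python
from h import *
S,T=load('side'),load('top')
def blob(d,u0,u1,v0,v1,f):
    im=d['pixels'][v0:v1,u0:u1].astype(int);m=f(im).astype(np.uint8)
    n,l,st,c=cv2.connectedComponentsWithStats(m)
    return [(np.round(c[i]+[u0,v0],2).tolist(),st[i].tolist()) for i in range(1,n) if st[i][4]>15]
dk=lambda im:im.max(2)<38
kt=blob(T,268,296,160,186,dk);ks=blob(S,270,296,168,192,dk);print(kt,ks)
k,e=tri(T,kt[0][0],S,ks[0][0]);print('knob',k,e)
# box rects in top
g=T['pixels'].astype(int)
w=(g.min(2)>125).astype(np.uint8)
for lo,hi in((230,150),):
    pass
lid=blob(T,150,200,185,245,lambda im:(im.max(2)-im.min(2)<28)&(im.min(2)>140));print('lid',lid)
a=cv2.resize(T['pixels'][110:260,150:290,::-1],(560,600),interpolation=cv2.INTER_CUBIC)
cv2.imwrite('pics/c1.png',a)
b=cv2.resize(S['pixels'][160:280,185:315,::-1],(650,600),interpolation=cv2.INTER_CUBIC)
cv2.imwrite('pics/c2.png',b)
```

```text
[([280.74, 171.07], [7, 5, 12, 14, 117])] [([281.15, 180.25], [6, 5, 13, 16, 144])]
knob [ 0.61256119 -0.06950469  0.31503476] 0.002194440987572379
lid [([183.06, 217.56], [32, 27, 3, 13, 18])]
```

View pics/c1.png

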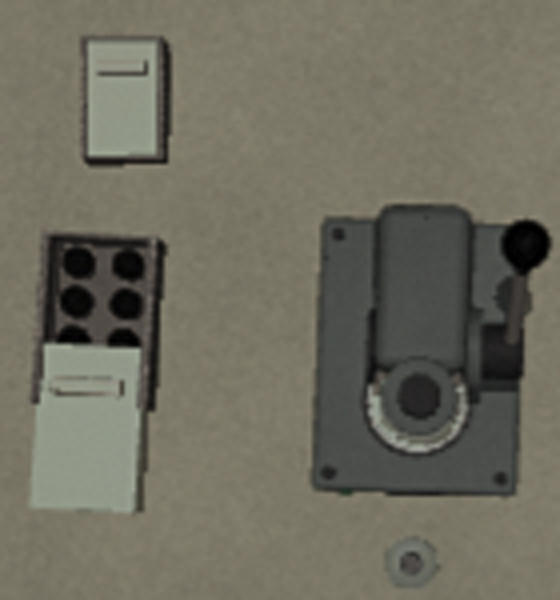

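View pics/c2.png

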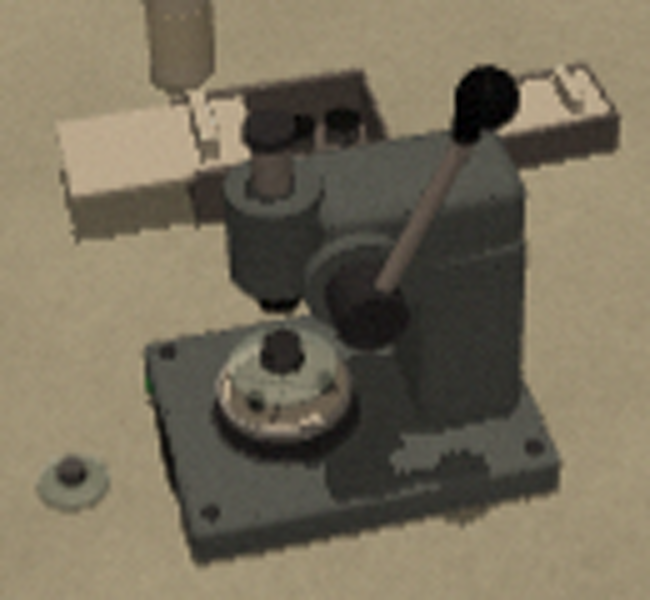

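The enlarged crops confirm both choices. The large open box's ridge is at crop (87,386), the meant lens is on the stage pins under the ram at (282,385), and the knob is at (525,245). The small shut box and the small loose lens are decoys.

Run:
```python
from h import *
S,T=load('side'),load('top')
c=lambda u,v:(150+(u-.5)/4,110+(v-.5)/4)
s=lambda u,v:(185+(u-.5)/5,160+(v-.5)/5)
def P(n,u,v,z):
    p=plane(T,*c(u,v),z);print(n,np.round(p,4));return p
print('base screws')
a=P('RL',338,233,.03);b=P('FL',328,472,.03);d=P('FR',501,478,.03)
q=[P('corner',*x,.03) for x in((322,218),(312,490),(517,495))]
for m,n in((b,a),(q[1],q[0])):print('yaw x',np.degrees(np.arctan2(*(m-n)[:2][::-1]*-1)) )
e=b-d;print('yaw y',np.degrees(np.arctan2(-e[0],e[1])))
print('ram top',tri(T,c(419,396),S,s(274,128)))
print('lid');L=[P('l',*x,.0425) for x in((42,344),(142,348),(137,512),(32,508))]
e=L[0]-L[3];print(np.degrees(np.arctan2(e[1],e[0])));e=L[1]-L[2];print(np.degrees(np.arctan2(e[1],e[0])))
print('box');P('rl',47,234,.046);P('rr',160,240,.046);P('fl',36,400,.046);P('fr',150,408,.046)
print('ridge');P('rg',87,386,.0645)
print('ridge left/right end tri',tri(T,c(52,386),S,s(198,92)),tri(T,c(122,386),S,s(212,136)))
```

```text
base screws
RL [0.6549 0.0741 0.03  ]
FL [0.4454 0.0815 0.03  ]
FR [ 0.4406 -0.0695  0.03  ]
corner [0.6681 0.0882 0.03  ]
corner [0.4298 0.0953 0.03  ]
corner [ 0.4258 -0.0835  0.03  ]
yaw x -2.0178963717257887
yaw x -1.6960388798248132
yaw y -1.8457731450564794
ram top (array([0.50830735, 0.00385998, 0.26653872]), np.float64(0.004197898903105783))
lid
l [0.5556 0.3283 0.0425]
l [0.5524 0.2424 0.0425]
l [0.4111 0.2447 0.0425]
l [0.4145 0.3344 0.0425]
-2.4685829433516635
-0.9510416532119282
box
rl [0.6507 0.3248 0.046 ]
rr [0.6461 0.2275 0.046 ]
fl [0.5071 0.3319 0.046 ]
fr [0.5005 0.2343 0.046 ]
ridge
rg [0.5188 0.2852 0.0645]
ridge left/right end tri (array([0.5205178 , 0.31349223, 0.06883646]), np.float64(0.004015336725564642)) (array([0.51915606, 0.25434645, 0.07161861]), np.float64(0.0010605704559822316))
```

Call:
carry_out(
  steps=[
    [0,0,9,0,0,10,0],
    [0,0,18,0,0,20,0],
    [0,0,18,0,0,20,0],
    [0,0,18,0,0,20,0],
    [0,0,18,46,-68,20,0],
    [0,0,18,46,-68,20,0],
    [0,0,18,46,-68,20,0],
    [0,0,18,46,-68,20,0],
    [0,0,18,46,-68,20,0],
    [0,0,18,46,-68,20,0],
    [0,0,18,46,-68,20,0],
    [0,0,18,46,-68,20,0],
  ],
)

```text
time: 1.3
position: [0.447, 0.2775, 0.4224]
tool_rot: [-0.054, -3.141, -0.0]
ft_force: [0.9, 0.9, -0.7]
grip_width: 0.032
grip_force: 0.0
```

Call:
carry_out(
  steps=[
    [0,0,0,22.6,-35,0,0],
    [0,0,0,22.6,-35,0,0],
    [0,0,0,22.6,-35,0,0],
    [0,0,0,22.6,-35,0,0],
    [0,0,0,22.6,-35,0,0],
    [0,0,0,22.6,-35,0,0],
    [0,0,0,22.6,-35,0,0],
    [0,0,0,22.6,-35,0,0],
    [0,0,0,22.6,-35,0,0],
    [0,0,0,22.6,-35,0,0],
    [0,0,0,22.6,-35,0,0],
    [0,0,0,22.6,-35,0,0],
  ],
)

```text
time: 2.5
position: [0.672, -0.0683, 0.4229]
tool_rot: [0.05, 3.141, 0.002]
ft_force: [0.8, -0.1, 0.1]
grip_width: 0.006
grip_force: 0.0
```

Call:
carry_out(
  steps=[
    [0,0,0,0,-0.3,-4,0],
    [0,0,0,0,-0.3,-8,0],
    [0,0,0,0,-0.3,-11.5,0],
    [0,0,0,0,-0.3,-11.5,0],
    [0,0,0,0,-0.3,-11.5,0],
  ],
)

```text
time: 3.0
position: [0.6722, -0.0717, 0.3088]
tool_rot: [0.051, 3.141, 0.001]
ft_force: [-1.1, -0.2, 1.4]
grip_width: 0.006
grip_force: 0.0
```

Run:
```python
from h import *
for n in('side','top'): grab(n)
S,T=load('side'),load('top')
a=cv2.resize(S['pixels'][110:260,220:340,::-1],(400,500),interpolation=cv2.INTER_CUBIC)
b=cv2.resize(T['pixels'][110:260,220:340,::-1],(400,500),interpolation=cv2.INTER_CUBIC)
cv2.imwrite('pics/k.png',np.hstack([a,b]))
s=ctrl.get_state();print(s['position'],s['ft_force'],proj(S,s['position']),proj(T,s['position']))
```

```text
[ 0.67336208 -0.07285708  0.31092013] [-0.23582138  0.13375546 -0.17259635] (np.float64(302.61947157754673), np.float64(178.08727620840907)) (np.float64(281.7166910137645), np.float64(150.60106232340965))
```

View pics/k.png

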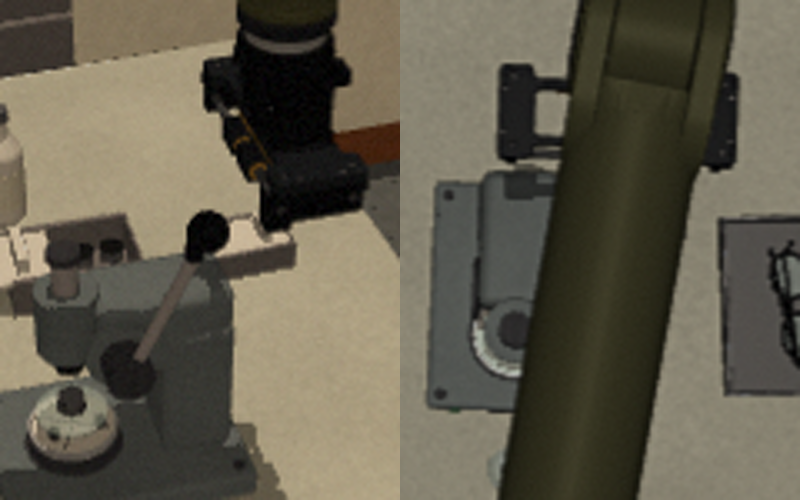

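The left half (side view) shows the fingertip at (275,225), clear behind the knob at (208,232). In the right half (top view) the arm hides the knob. I'll close in from behind.

Call:
carry_out(
  steps=[
    [0,0,0,-1,0,-0.6,0],
    [0,0,0,-2,0,-0.6,0],
    [0,0,0,-2.4,0,-0.6,0],
    [0,0,0,-2.8,0,-0.6,0],
    [0,0,0,-3.2,0,-0.6,0],
    [0,0,0,-3.6,0,-0.6,0],
    [0,0,0,-3.6,0,-0.6,0],
    [0,0,0,-3.6,0,-0.6,0],
  ],
)

```text
time: 3.9
position: [0.6394, -0.0734, 0.3044]
tool_rot: [0.053, 3.132, -0.0]
ft_force: [6.1, 0.3, 3.8]
grip_width: 0.004
grip_force: 3.2
```

```bash
python3 -c "
from math import *
for i in range(0,29):
    q=.02+.04*i;print(round(q,2),round(16*(sin(.45-q)-sin(.43)),2),round(.032*-16*(sin(.45-q)-sin(.43)),2),round(16*(cos(.45-q)-cos(.43)),2))"
```

```text
0.02 0.0 -0.0 0.0
0.06 -0.59 0.02 0.26
0.1 -1.18 0.04 0.49
0.14 -1.79 0.06 0.69
0.18 -2.4 0.08 0.88
0.22 -3.02 0.1 1.04
0.26 -3.65 0.12 1.17
0.3 -4.28 0.14 1.28
0.34 -4.91 0.16 1.36
0.38 -5.55 0.18 1.42
0.42 -6.19 0.2 1.45
0.46 -6.83 0.22 1.46
0.5 -7.47 0.24 1.44
0.54 -8.11 0.26 1.39
0.58 -8.74 0.28 1.32
0.62 -9.38 0.3 1.23
0.66 -10.01 0.32 1.11
0.7 -10.63 0.34 0.96
0.74 -11.25 0.36 0.79
0.78 -11.85 0.38 0.59
0.82 -12.46 0.4 0.37
0.86 -13.05 0.42 0.13
0.9 -13.63 0.44 -0.14
0.94 -14.2 0.45 -0.43
0.98 -14.76 0.47 -0.74
1.02 -15.3 0.49 -1.07
1.06 -15.84 0.51 -1.43
1.1 -16.35 0.52 -1.81
1.14 -16.85 0.54 -2.2
```

Call:
carry_out(
  steps=[
    [0,0,0,-0.6,0,0.3,0],
    [0,0,0,-1.2,0,0.5,0],
    [0,0,0,-1.8,0.1,0.7,0],
    [0,0,0,-2.4,0.1,0.9,0],
    [0,0,0,-3,0.1,1,0],
    [0,0,0,-3.7,0.1,1.2,0],
    [0,0,0,-4.3,0.1,1.3,0],
    [0,0,0,-4.9,0.2,1.4,0],
    [0,0,0,-5.6,0.2,1.4,0],
    [0,0,0,-6.2,0.2,1.45,0],
    [0,0,0,-6.8,0.2,1.45,0],
    [0,0,0,-7.4,0.2,1.45,0],
  ],
)

```text
time: 5.1
position: [0.5655, -0.0702, 0.319]
tool_rot: [0.052, 3.131, 0.003]
ft_force: [7.0, 2.1, 4.5]
grip_width: 0.003
grip_force: 3.5
```

Run:
```python
from h import *
S=grab('side')
cv2.imwrite('pics/k2.png',cv2.resize(S['pixels'][110:260,180:330,::-1],(500,500),interpolation=cv2.INTER_CUBIC))
s=ctrl.get_state();print(s['position'],s['ft_force'],s['torque'])
```

```text
[ 0.56453743 -0.07021743  0.31895562] [5.31444259 2.29751092 4.26228297] [ 0.5765161  -1.12202852 -0.06500001]
```

View pics/k2.png

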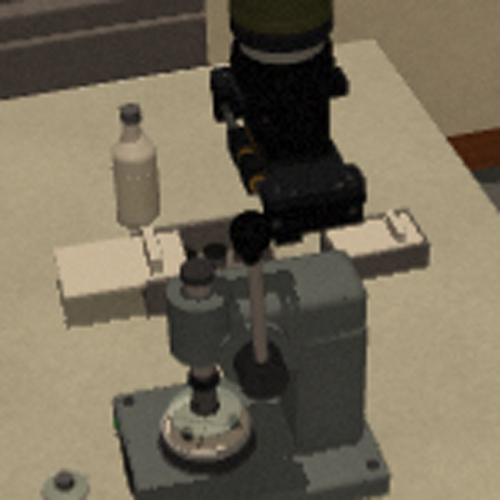

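The lever is following: the knob is at (250,236), nearly upright, and the ram nose is just above the block at (203,385). I'll go on slowly and feel for contact.

Call:
carry_out(
  steps=[
    [0,0,0,-0.3,0,0,0],
    [0,0,0,-0.6,0,0,0],
    [0,0,0,-0.9,0,-0.1,0],
    [0,0,0,-1.2,0,-0.1,0],
    [0,0,0,-1.5,0,-0.15,0],
    [0,0,0,-1.8,0,-0.2,0],
    [0,0,0,-1.8,0,-0.2,0],
  ],
)

```text
time: 5.85
position: [0.5469, -0.0704, 0.3165]
tool_rot: [0.052, 3.133, 0.003]
ft_force: [6.6, 2.3, 4.5]
grip_width: 0.002
grip_force: 2.9
```

Call:
carry_out(
  steps=[
    [0,0,0,-0.2,0,-0.03,0],
    [0,0,0,-0.4,0,-0.07,0],
    [0,0,0,-0.6,0,-0.12,0],
    [0,0,0,-0.6,0,-0.12,0],
  ],
)

```text
time: 6.25
position: [0.541, -0.0705, 0.3153]
tool_rot: [0.053, 3.133, 0.002]
ft_force: [5.0, 1.1, 4.9]
grip_width: 0.0
grip_force: 2.9
```

Call:
carry_out(
  steps=[
    [0,0,0,-0.2,0,-0.04,0],
    [0,0,0,-0.4,0,-0.09,0],
    [0,0,0,-0.6,0,-0.15,0],
    [0,0,0,-0.6,0,-0.15,0],
  ],
)

```text
time: 6.65
position: [0.5351, -0.0706, 0.3137]
tool_rot: [0.053, 3.133, 0.002]
ft_force: [4.7, 1.0, 4.0]
grip_width: 0.006
grip_force: 2.9
```

Call:
carry_out(
  steps=[
    [0,0,0,-0.2,0,-0.05,0],
    [0,0,0,-0.4,0,-0.11,0],
    [0,0,0,-0.6,0,-0.18,0],
    [0,0,0,-0.6,0,-0.18,0],
  ],
)

```text
time: 7.05
position: [0.5291, -0.0707, 0.3119]
tool_rot: [0.053, 3.133, 0.002]
ft_force: [5.8, 1.1, 5.1]
grip_width: 0.008
grip_force: 2.9
```

Call:
carry_out(
  steps=[
    [0,0,0,-0.2,0,-0.06,0],
    [0,0,0,-0.4,0,-0.13,0],
    [0,0,0,-0.6,0,-0.2,0],
    [0,0,0,-0.6,0,-0.2,0],
  ],
)

```text
time: 7.45
position: [0.5231, -0.0708, 0.3099]
tool_rot: [0.053, 3.133, 0.002]
ft_force: [5.5, 1.9, 3.6]
grip_width: 0.007
grip_force: 2.9
```

Call:
carry_out(
  steps=[
    [0,0,0,-0.15,0,-0.05,0],
    [0,0,0,-0.3,0,-0.1,0],
    [0,0,0,-0.45,0,-0.16,0],
    [0,0,0,-0.45,0,-0.16,0],
  ],
)

```text
time: 7.85
position: [0.5187, -0.0708, 0.3084]
tool_rot: [0.053, 3.133, 0.002]
ft_force: [6.3, 1.2, 5.1]
grip_width: 0.006
grip_force: 2.9
```

Call:
carry_out(
  steps=[
    [0,0,0,-0.15,0,-0.06,0],
    [0,0,0,-0.3,0,-0.12,0],
    [0,0,0,-0.45,0,-0.18,0],
    [0,0,0,-0.45,0,-0.18,0],
  ],
)

```text
time: 8.25
position: [0.5142, -0.0708, 0.3065]
tool_rot: [0.053, 3.133, 0.002]
ft_force: [5.9, 1.6, 3.7]
grip_width: 0.004
grip_force: 3.0
```

Call:
carry_out(
  steps=[
    [0,0,0,-0.15,0,-0.06,0],
    [0,0,0,-0.3,0,-0.13,0],
    [0,0,0,-0.3,0,-0.13,0],
  ],
)

```text
time: 8.55
position: [0.5112, -0.0709, 0.3052]
tool_rot: [0.053, 3.132, 0.002]
ft_force: [4.8, 1.4, 4.1]
grip_width: 0.005
grip_force: 3.0
```

Call:
carry_out(
  steps=[
    [0,0,0,-0.15,0,-0.07,0],
    [0,0,0,-0.3,0,-0.14,0],
    [0,0,0,-0.3,0,-0.14,0],
  ],
)

```text
time: 8.85
position: [0.5083, -0.0709, 0.3039]
tool_rot: [0.053, 3.132, 0.002]
ft_force: [5.9, 0.1, 5.5]
grip_width: 0.005
grip_force: 3.0
```

Call:
carry_out(
  steps=[
    [0,0,0,-0.15,0,-0.07,0],
    [0,0,0,-0.3,0,-0.14,0],
    [0,0,0,-0.3,0,-0.14,0],
  ],
)

```text
time: 9.15
position: [0.5061, -0.071, 0.3029]
tool_rot: [0.053, 3.13, 0.002]
ft_force: [7.1, 1.8, 4.6]
grip_width: 0.007
grip_force: 3.9
```

Call:
carry_out(
  steps=[
    [0,0,0,-0.15,0,-0.07,0],
    [0,0,0,-0.3,0,-0.15,0],
    [0,0,0,-0.3,0,-0.15,0],
  ],
)

```text
time: 9.45
position: [0.5055, -0.0709, 0.3028]
tool_rot: [0.053, 3.124, 0.002]
ft_force: [12.2, 0.5, 6.4]
grip_width: 0.008
grip_force: 6.5
```

Call:
carry_out(
  steps=[
    [0,0,0,-0.15,0,-0.08,0],
    [0,0,0,-0.3,0,-0.16,0],
    [0,0,0,-0.3,0,-0.16,0],
  ],
)

```text
time: 9.75
position: [0.505, -0.0709, 0.3026]
tool_rot: [0.053, 3.117, 0.001]
ft_force: [17.7, 0.6, 9.3]
grip_width: 0.005
grip_force: 9.0
```

Call:
carry_out(
  steps=[
    [0,0,0,0.14,0,0.07,0],
    [0,0,0,0.14,0,0.07,0],
  ],
)

```text
time: 9.95
position: [0.5052, -0.0709, 0.3027]
tool_rot: [0.053, 3.121, 0.001]
ft_force: [14.8, 0.9, 8.3]
grip_width: 0.007
grip_force: 7.7
```

Run:
```python
from h import *
for i in range(6):
    grab('side');s=ctrl.get_state();f=s['ft_force'];print(s['time'],np.round(f,1),f[0]*.909+f[2]*.417,s['position'])
```

```text
10.0 [14.4  1.1  8. ] 16.421262903436407 [ 0.50525578 -0.07088411  0.30267297]
10.05 [15.1  0.4  8.6] 17.323229329920842 [ 0.50523472 -0.07092025  0.30267746]
10.1 [15.2  0.6  7.4] 16.899628186119912 [ 0.50523867 -0.07090114  0.30268567]
10.15 [15.3  1.7  7.2] 16.914583199081594 [ 0.50522959 -0.07088029  0.30266826]
10.2 [15.7  0.8  8.5] 17.786078921560847 [ 0.50524169 -0.07090376  0.30268183]
10.25 [15.5  0.5  7.9] 17.41391776510785 [ 0.50525345 -0.07088003  0.30268163]
```

The force along the path is about 17.1 N. The spring accounts for about 7 N, leaving about 10 N of excess, or about 40 N on the block. I'll hold that.

Call:
carry_out(
  steps=[
    [0,0,0,0,0,0,0],
    [0,0,0,0,0,0,0],
    [0,0,0,0,0,0,0],
    [0,0,0,0,0,0,0],
    [0,0,0,0,0,0,0],
    [0,0,0,0,0,0,0],
    [0,0,0,0,0,0,0],
    [0,0,0,0,0,0,0],
    [0,0,0,0,0,0,0],
    [0,0,0,0,0,0,0],
    [0,0,0,0,0,0,0],
    [0,0,0,0,0,0,0],
  ],
)

```text
time: 11.45
position: [0.5052, -0.0709, 0.3027]
tool_rot: [0.053, 3.121, 0.001]
ft_force: [15.4, 1.6, 7.3]
grip_width: 0.004
grip_force: 7.7
```

Call:
carry_out(
  steps=[
    [0,0,0,0,0,0,0],
    [0,0,0,0,0,0,0],
    [0,0,0,0,0,0,0],
    [0,0,0,0,0,0,0],
    [0,0,0,0,0,0,0],
    [0,0,0,0,0,0,0],
    [0,0,0,0,0,0,0],
    [0,0,0,0,0,0,0],
    [0,0,0,0,0,0,0],
    [0,0,0,0,0,0,0],
  ],
)

```text
time: 12.45
position: [0.5052, -0.0709, 0.3027]
tool_rot: [0.053, 3.12, 0.001]
ft_force: [14.9, 0.9, 7.6]
grip_width: 0.003
grip_force: 7.7
```

Call:
carry_out(
  steps=[
    [0,0,0,0.6,0,0.35,0],
    [0,0,0,1.3,0,0.65,0],
    [0,0,0,2,0,0.93,0],
    [0,0,0,2.6,0,1.15,0],
    [0,0,0,3.2,0,1.33,0],
    [0,0,0,3.85,0,1.48,0],
    [0,0,0,4.5,0,1.6,0],
    [0,0,0,5.1,0,1.7,0],
    [0,0,0,5.75,0,1.78,0],
    [0,0,0,6.4,0,1.83,0],
    [0,0,0,7,0,1.85,0],
    [0,0,0,7.6,0,1.84,0],
  ],
)

```text
time: 13.65
position: [0.5743, -0.0714, 0.316]
tool_rot: [0.054, 3.141, 0.0]
ft_force: [5.0, -0.0, -3.1]
grip_width: 0.008
grip_force: 2.0
```

Call:
carry_out(
  steps=[
    [0,0,0,0.7,0,-0.03,0],
    [0,0,0,1.35,0,-0.09,0],
    [0,0,0,2,-0.1,-0.17,0],
    [0,0,0,2.6,-0.1,-0.28,0],
    [0,0,0,3.25,-0.1,-0.41,0],
    [0,0,0,3.85,-0.1,-0.57,0],
    [0,0,0,4.45,-0.1,-0.76,0],
    [0,0,0,5,-0.2,-0.95,0],
    [0,0,0,5.4,-0.2,-1.1,0],
    [0,0,0,5.7,-0.2,-1.2,0],
    [0,0,0,5.9,-0.2,-1.3,0],
    [0,0,0,6,-0.2,-1.35,0],
  ],
)

```text
time: 14.85
position: [0.6338, -0.0735, 0.3025]
tool_rot: [-0.055, -3.141, 0.0]
ft_force: [2.6, 0.7, -2.6]
grip_width: 0.009
grip_force: 1.4
```

Call:
carry_out(
  steps=[
    [0,0,0,0.1,0,-0.05,0],
    [0,0,0,0.15,0,-0.05,0],
    [0,0,0,0.15,0,-0.05,0],
  ],
)

```text
time: 15.15
position: [0.6352, -0.0736, 0.3021]
tool_rot: [0.055, 3.141, -0.0]
ft_force: [3.7, -0.0, -2.4]
grip_width: 0.005
grip_force: 1.4
```

Call:
carry_out(
  steps=[
    [0,0,0,0.05,0,0,0],
    [0,0,0,0.1,0,0,0],
    [0,0,0,0.1,0,0,0],
  ],
)

```text
time: 15.45
position: [0.6363, -0.0735, 0.3022]
tool_rot: [0.054, 3.141, -0.0]
ft_force: [2.6, -0.0, -2.1]
grip_width: 0.0
grip_force: 1.4
```

Call:
carry_out(
  steps=[
    [0,0,0,0.05,0,0,0],
    [0,0,0,0.1,0,0,0],
    [0,0,0,0.1,0,0,0],
  ],
)

```text
time: 15.75
position: [0.6373, -0.0735, 0.3021]
tool_rot: [0.054, 3.141, -0.0]
ft_force: [1.7, 0.4, -2.4]
grip_width: 0.004
grip_force: 1.4
```

Call:
carry_out(
  steps=[
    [0,0,0,0.05,0,0,0],
    [0,0,0,0.1,0,0,0],
    [0,0,0,0.15,0,0,0],
    [0,0,0,0.2,0,0,0],
    [0,0,0,0.2,0,0,0],
  ],
)

```text
time: 16.25
position: [0.6393, -0.0734, 0.3021]
tool_rot: [0.054, 3.141, 0.0]
ft_force: [2.6, -0.7, -2.7]
grip_width: 0.005
grip_force: 1.4
```

Call:
carry_out(
  steps=[
    [0,0,0,0.05,0,0,0],
    [0,0,0,0.1,0,0,0],
    [0,0,0,0.15,0,0,0],
    [0,0,0,0.2,0,0,0],
    [0,0,0,0.2,0,0,0],
  ],
)

```text
time: 16.75
position: [0.6413, -0.0734, 0.3021]
tool_rot: [0.054, 3.141, 0.0]
ft_force: [2.7, 1.1, -2.1]
grip_width: 0.005
grip_force: 1.4
```

Call:
carry_out(
  steps=[
    [0,0,0,0.05,0,0,0],
    [0,0,0,0.1,0,0,0],
    [0,0,0,0.15,0,0,0],
    [0,0,0,0.2,0,0,0],
    [0,0,0,0.2,0,0,0],
  ],
)

```text
time: 17.25
position: [0.6428, -0.0735, 0.3022]
tool_rot: [-0.055, -3.14, -0.0]
ft_force: [0.2, 0.3, 0.1]
grip_width: 0.005
grip_force: 0.3
```

The lever is at rest, with no contact force. I'll back off and rise, then check the lever and the cleaner's position.

Call:
carry_out(
  steps=[
    [0,0,0,1.5,0,0,0],
    [0,0,0,3,0,0,0],
    [0,0,0,3,0,5,0],
    [0,0,0,3,0,10,0],
    [0,0,0,-2,5,10,0],
    [0,0,0,-6,10,10,0],
    [0,0,0,-10,15,10,0],
    [0,0,0,-14,20,10,0],
    [0,0,0,-17,24,10,0],
    [0,0,0,-17,28,10,0],
    [0,0,0,-17,32,10,0],
    [0,0,0,-17,35.5,10,0],
  ],
)

```text
time: 18.45
position: [0.4739, 0.2626, 0.4035]
tool_rot: [0.055, 3.14, 0.002]
ft_force: [1.2, -0.8, -0.6]
grip_width: 0.004
grip_force: 0.0
```

Run:
```python
from h import *
T=load('top')
S=grab('side');grab('top')
cv2.imwrite('pics/k3.png',cv2.resize(S['pixels'][110:290,170:330,::-1],(533,600),interpolation=cv2.INTER_CUBIC))
im=S['pixels'][168:192,270:296].astype(int);m=(im.max(2)<38).astype(np.uint8);n,l,st,c=cv2.connectedComponentsWithStats(m);print(c[1:]+[270,168],st[1:])
print('cleaner base right edge',plane(T,221*.64,318*.64,.07),'side base', plane(S,345*.64,277*.64,0),'cap',plane(T,190*.64,315*.64,.15))
s=ctrl.get_state();print(s['position'],s['ft_force'],s['tool_rot'])
```

```text
[[281.14685315 180.3006993 ]] [[  6   6  13  15 143]]
cleaner base right edge [0.52796735 0.38566431 0.07      ] side base [0.52596895 0.41560842 0.        ] cap [0.53108537 0.42848314 0.15      ]
[0.47167236 0.26959374 0.4011776 ] [ 0.32491748  0.52623661 -0.76119043] [-0.03403806 -3.13833771 -0.00333413]
```

View pics/k3.png

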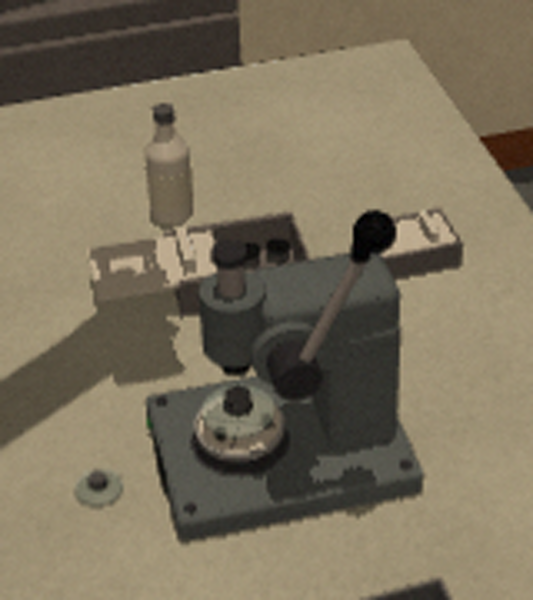

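The lever is back at rest, with the knob at the same pixel as before. The lens is still on its stage. Now I'll go down in front of the lid ridge.

Call:
carry_out(
  steps=[
    [0,0,0,0,0,-4,0],
    [0,0,0,0,0,-8,0],
    [0,0,0,0,0,-12,0],
    [0,0,0,0,0,-16,0],
    [0,0,0,0,0,-20,0],
    [0,0,0,0,0,-24,0],
    [0,0,0,0,0,-28,0],
    [0,0,0,0,0,-31,0],
    [0,0,0,0,0,-32,0],
    [0,0,0,0,0,-32,0],
    [0,0,0,0,0,-32,0],
  ],
)

```text
time: 19.65
position: [0.4765, 0.2619, 0.0837]
tool_rot: [0.055, 3.139, 0.002]
ft_force: [0.1, -0.1, -0.2]
grip_width: 0.002
grip_force: 0.0
```

Call:
carry_out(
  steps=[
    [0,0,0,-0.5,1.9,0,0],
    [0,0,0,-0.5,1.9,-1.5,0],
    [0,0,0,-0.5,1.9,-3,0],
    [0,0,0,-0.5,1.9,-3.2,0],
    [0,0,0,-0.5,1.9,-3.2,0],
    [0,0,0,-0.5,1.9,-3.2,0],
  ],
)

```text
time: 20.25
position: [0.4708, 0.2799, 0.0501]
tool_rot: [0.056, 3.141, -0.0]
ft_force: [-0.1, 0.7, 0.1]
grip_width: 0.01
grip_force: 0.0
```

Call:
carry_out(
  steps=[
    [0,0,0,1,0,0,0],
    [0,0,0,2,0,0,0],
    [0,0,0,3,0,0,0],
    [0,0,0,4,-0.1,0,0],
    [0,0,0,5,-0.1,0,0],
    [0,0,0,6,-0.2,0,0],
    [0,0,0,7,-0.2,0,0],
    [0,0,0,8,-0.3,0,0],
    [0,0,0,9,-0.3,0,0],
    [0,0,0,10,-0.4,0,0],
    [0,0,0,10.8,-0.4,0,0],
    [0,0,0,10.8,-0.4,0,0],
  ],
)

```text
time: 21.45
position: [0.5803, 0.2758, 0.05]
tool_rot: [0.056, 3.139, -0.001]
ft_force: [-0.9, 0.2, -0.2]
grip_width: 0.007
grip_force: 0.0
```

Call:
carry_out(
  steps=[
    [0,0,0,0.2,0,0,0],
    [0,0,0,0.4,0,0,0],
    [0,0,0,0.6,0,0,0],
    [0,0,0,0.6,0,0,0],
  ],
)

```text
time: 21.85
position: [0.5844, 0.2758, 0.0499]
tool_rot: [-0.055, -3.141, 0.001]
ft_force: [-2.1, -1.5, 1.0]
grip_width: 0.006
grip_force: 0.9
```

Call:
carry_out(
  steps=[
    [0,0,0,0.2,0,0,0],
    [0,0,0,0.4,0,0,0],
    [0,0,0,0.4,0,0,0],
  ],
)

```text
time: 22.15
position: [0.5886, 0.2763, 0.0499]
tool_rot: [0.055, 3.141, -0.0]
ft_force: [-1.5, -1.4, -0.5]
grip_width: 0.009
grip_force: 0.9
```

Call:
carry_out(
  steps=[
    [0,0,0,0.2,0,0,0],
    [0,0,0,0.4,0,0,0],
    [0,0,0,0.4,0,0,0],
  ],
)

```text
time: 22.45
position: [0.5928, 0.2765, 0.05]
tool_rot: [0.055, 3.141, 0.0]
ft_force: [-3.0, -1.6, 0.5]
grip_width: 0.006
grip_force: 0.9
```

Call:
carry_out(
  steps=[
    [0,0,0,0.2,0,0,0],
    [0,0,0,0.4,0,0,0],
    [0,0,0,0.4,0,0,0],
  ],
)

```text
time: 22.75
position: [0.5935, 0.2767, 0.0499]
tool_rot: [-0.053, -3.135, 0.002]
ft_force: [-10.5, -3.0, 4.1]
grip_width: 0.006
grip_force: 4.9
```

The lid is against its stop at 10 N. I'll retreat and check.

Call:
carry_out(
  steps=[
    [0,0,0,-1,0,0,0],
    [0,0,0,-2.5,0,0,0],
    [0,0,0,-2.5,0,5,0],
    [0,0,0,-2.5,0,10,0],
    [0,0,0,-2.5,0,15,0],
    [0,0,0,-2.5,0,20,0],
    [0,0,0,-2.5,0,25,0],
    [0,0,0,-7,2,28,0],
    [0,0,0,-11,5,28,0],
    [0,0,0,-14,8,28,0],
    [0,0,0,-14,8,28,0],
    [0,0,0,-14,8,28,0],
  ],
)

```text
time: 23.95
position: [0.4558, 0.3585, 0.331]
tool_rot: [0.048, 3.138, 0.004]
ft_force: [1.4, -1.2, -1.0]
grip_width: 0.007
grip_force: 0.0
```

Run:
```python
from h import *
S,T=grab('side'),grab('top')
a=cv2.resize(S['pixels'][110:290,170:330,::-1],(400,450),interpolation=cv2.INTER_CUBIC)
b=cv2.resize(T['pixels'][110:290,130:290,::-1],(400,450),interpolation=cv2.INTER_CUBIC)
cv2.imwrite('pics/end.png',np.hstack([a,b]));s=ctrl.get_state();print(s['position'],s['ft_force'],s['time'])
```

```text
[0.45770737 0.35592127 0.33048735] [ 0.22664307  0.3258585  -1.08071887] 24.05
```

View pics/end.png

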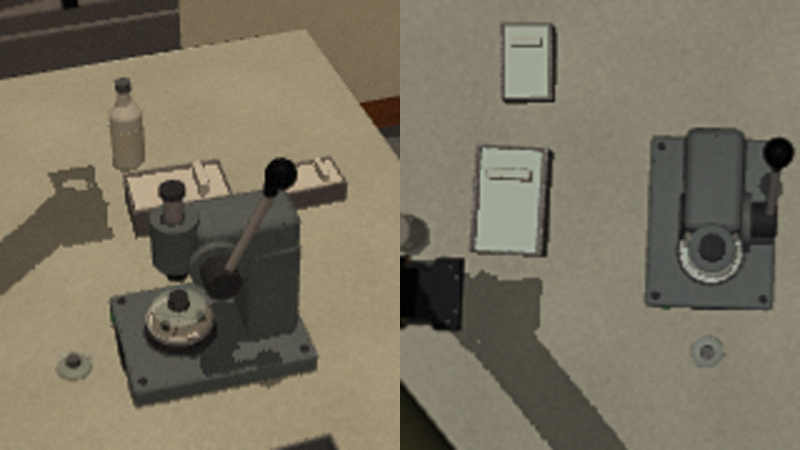

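The lid is fully shut (right half, (511,200)), the lever is at rest (left half, (282,175)), the lens is on its stage (left half, (180,315)), and nothing else has moved. Handing in.

```bash
python3 -c "
from bench import ctrl
print(ctrl.close_job())"
```

```text
the job is handed in; nothing more can be done
None
```

The job is handed in: I pressed the block at about 40 N for more than 2 s and eased the lever back to rest, then slid the pad box lid shut against its stop; the lens is still on its stage, and the last pictures show nothing else moved.

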